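Index the bushing under the hold-down and hold the lever on its third click

TASK

One nest of the indexing table carries the tall stepped bushing: turn the table by its upright post until the bushing stands in its nest under the hold-down foot, where the table clicks home, and let go of the post. Then press the spring-return paddle down past its first two clicks to the third, so that the foot clamps the bushing, and finish while still holding the paddle there with the fingers: not let back up, and not on down at its bottom stop.

Things in the scene. Friction and masses are not known exactly. Their poses are not given: they have to be found in the camera images.
- fixture: Fixed fixture on a grey plate (230 x 270 x 12 mm). Origin: on the bench, on the table's vertical axis; z up, y from the hold-down column through the axis, x across. The column (two rods under a 90 x 30 mm cap, top 140 mm above the bench) stands at y = -130 mm; a light scale plate on its -x face has a rest line and marks for the three clicks, the third thickest.
- table_axis (a point): On the table's axis at its top face, 30 mm above the bench. The table: bare disc, 190 mm diameter, five ring nests (6 mm high, 39 mm outside, 33 mm inside) 68 mm from the axis, 45 degrees apart. At the start the empty middle nest is under the foot; the four at 45 and 90 degrees to either side of it hold the bushing, two hex nuts and a flat collar.
- table_post (a point): Centre of the top end of the table's only upright post: round steel pin, 14 mm diameter, 55 mm high above the disc (its lowest 10 mm widens to 20 mm; top 85 mm above the bench), 75 mm from the axis, at the start on the far side from the foot. Grip or push it round the axis to turn the table; about 2 to 3 N.
- table (a joint): Angle of the table, 0 at the start, positive anticlockwise seen from above, limits -1.9 and 1.9. It clicks every 0.785 rad (45 degrees): let go within 15 degrees of a click it draws itself to within about 2 degrees of it.
- bushing: Round stepped bushing, 30 mm diameter, 30 mm high, with a narrower neck on top, standing loose in one of the table's nests; the tallest part on the disc (nuts 12 mm, collar 10 mm high). Origin: centre of its underside, z up. It may stand in any of the four filled nests.
- foot: Origin: centre of the underside of the round rubber hold-down foot (24 mm diameter), above the table 68 mm from its axis on the column's side; 91 mm above the bench at rest, 31 mm above the top of a bushing below it. It goes down with the paddle; its own soft spring (about 3 N) lets it stop on the bushing while the paddle goes on.
- paddle (a point): Centre of the top face of the black press paddle (48 mm along fixture x, 36 mm along y, 10 mm thick), 188 mm from the table's axis, beyond the column; 115 mm above the bench at rest. Press it straight down from above, with shut fingers; nothing stands higher than the column beside it.
- lever (a joint): How far the paddle is pressed down, m: 0 at rest; clicks at 0.012, 0.024 and 0.036 (the third), bottom stop at 0.048. A spring drives it back up from every position as soon as it is let go; it takes 3 to 15 N, rising as it leaves each click; 9 to 13 N at the third with the foot on the bushing.

How it is judged:
By the outcome, as a careful person would: the job done as asked, in the order asked, and still so for the second after the job is handed in, while the arm keeps its last pose, push and grip.
It also fails if it takes over 50 s, if anything falls off the work surface, if the arm or the gripper's body presses on something with over 40 N, if the wrist force passes 120 N, or if a joint passes its speed limit or range.

ROBOT

A 6-joint arm with a two-finger parallel gripper is mounted at the origin on a cart in front of the work surface, level with it; the furniture and walls round the work are solid. World frame = base frame: x ahead of the robot, y to its left, z up, the work surface at z = 0. Lengths are in mm, angles in degrees, forces in N, time in s.
With the tool pointing down it reaches from about 325 to 875 mm from the base axis. Payload 4.4 kg.
Tool frame: the origin (TCP) lies on the centre line of the jaws, within the pads' length; the fingertips stand 11 mm ahead of it and the grasp point (between the pads) lies 8 mm behind it; z points along the fingers, y is the line along which they close (so a half turn about z gives the same grasp; the last joint's range is limited). The gripper opens to 85 mm and grips with 20 to 120 N. Pads are 22 mm wide; open, the fingers measure 114 mm over their backs; the gripper's body (76 mm by 85 mm) begins 54 mm behind the grasp point. The pads swing forward as they close: fully open they stand 13 mm farther back than shut.
Start: joints at [-72.68, 11.837, 88.321, -0, 79.842, -8.623], TCP at [251.542, -517.063, 242.282] pointing down, gripper open.
Joint ranges: [-156.59, 156.59], [-49.26, 127.26], [12.9, 141.05], [-63.56, 243.56], [4.71, 150.69], [-161.64, 161.64]. Speed limits (degrees/s): [159.86, 159.86, 180, 180, 180, 180].

INTERFACE

Orientations are given as a 3x3 rotation matrix whose columns are the frame's x, y, z axes.
In Python, from rig import * gives the robot as it stands.
- The arm moves only by the tool arm_command, never from a script. Its argument "increments" is one flat list of numbers, 4 for each row, row after row: the shift along the world's x, y, z in m, then the turn about the world's z in rad. A call has 1 to 5 rows; each row is the pose to reach, as a shift and turn from the pose commanded when the call began; what a row does not reach only later rows make up. A row lasts 1/8 s, in which the tool goes at most 62.5 mm and 10.7 degrees, less where a joint would pass 70% of its speed; a pose out of reach is approached as far as the arm can. A call with a gripper value outside its range is refused whole. "fingers" is the finger opening in m, from 0 to 0.0854, set as the call begins (left out, the last holds). The fingers move at their own pace and stop on an object; "grip_force" is the grip in N (left out, the last holds). Time passes only in rows, so rows that repeat a pose let the fingers close. It gives the time, the measured TCP pose, the force, the opening and the grip force at its end, in the units of the state.
- state(): the state, without advancing time (a new reading comes with each control period).
- grab_frame(name): name is "side" or "top" or "wrist"; returns a dict with "frame" (420x560x3 uint8, red, green, blue), "fovy" (degrees; the focal length in pixels is half the picture's height over the tangent of half this angle, whatever the lens; pixels are square), "cx", "cy" (the principal point, pixels), "extrinsics" (4x4, takes a point from camera to world coordinates). Camera axes: x right, y down, z forward; pixel columns grow to the right and rows downward; lengths in mm; the calibration is good to about 2 mm. A picture is of the moment at which its call begins. There is no depth.
- finish_job(): hands the job in; it is judged then, once.
Trained networks look in a picture, given as the dict that the camera call returned (one of the last four; its "shot" number tells which), for a name from the list of things; names that differ only in an ending like _2 or _b are one class to them, and where a whole thing is asked for, a point or a joint stands for the part that bears it (a point fixed in the world has none). Each returns a list of dicts, best first, with "confidence" (0 to 1); they miss things now and then, are a little off and sometimes report something else, mostly with a low value. They report only what shows in the picture. A call takes as long as a camera call.
- find_in(query, picture): "point" ([x, y, z] in mm, in the coordinates of the camera as it stood for that picture, good to about 4 mm: the middle of the surface that is visible of it).
- trace(query, picture): "mask" (420x560 bool, what is visible of it).
- landmark_of(query, picture): "point" ([x, y, z] in mm, in the coordinates of the camera as it stood for that picture, good to about 4 mm: a listed point, or the origin of a listed thing).
The state is a dict: "time": time; "qpos": joint angles; "joint_vel": joint speeds; "effort": joint torques, N m; "eef_pos": TCP position; "tool_rot": TCP orientation; "wrist_force": force on the tool from outside, world axes, zero at the start; "ft_torque": the same for the moment, N m; "grip_width": finger opening in mm; "finger_force": force on a finger pad.
Only numpy, scipy, OpenCV 4.12 (cv2) and the standard library are available. Lean on these libraries where they do the work, as an engineer would, in place of code of your own. Each camera call takes 0.05 s, during which the arm holds its last target. There are 200 camera calls.

## Working session

There is one attempt and no reset: what is moved stays moved. The work goes in short steps, Python scripts to look and compute and a tool call to move; the robot and the scene stay as the last step left them, time stands still between calls to the robot, and variables do not carry over. Pictures are saved under pics/ and viewed, at most 10 in all, crops included, and the job is handed in when it is done.

Besides the shell and the picture viewer there is one more tool, called by a JSON object that holds its "method" and its "body", one argument or row to a line. arm_command: Moves the arm, as the interface text tells. Its arguments: {"type":"object","properties":{"increments":{"type":"array","items":{"type":"number"}},"fingers":{"type":"number"},"grip_force":{"type":"number"}},"required":["increments"]}

```bash
mkdir -p pics; cat > h.py <<'E'
from rig import *
import numpy as np, cv2
def W(p,pt): E=np.array(p["extrinsics"]); return E[:3,:3]@np.array(pt)+E[:3,3]
def save(p,n): cv2.imwrite("pics/"+n,p["frame"][:,:,::-1])
def px(p,w):
    E=np.array(p["extrinsics"]); c=E[:3,:3].T@(np.array(w)-E[:3,3]); f=210/np.tan(np.radians(p["fovy"]/2))
    return (f*c[:2]/c[2]+[p["cx"],p["cy"]]).round(0)
E
python3 - <<'E'
from h import *
for n in ["top","side"]:
    p=grab_frame(n); save(p,n+"0.png")
    for q in ["fixture","table_axis","table_post","bushing","foot","paddle"]:
        for d in landmark_of(q,p)[:2]:
            w=W(p,d["point"]); print(n,q,round(d["confidence"],2),w.round(0),px(p,w))
s=state(); print(s["time"],np.array(s["tool_rot"]).round(2).tolist())
E
```

```text
top fixture 0.84 [556. -50.  -3.] [283. 212.]
top fixture 0.61 [540.  32.  86.] [243. 216.]
top table_axis 0.77 [553. -49.  30.] [282. 212.]
top table_post 0.89 [544.  30.  87.] [245. 214.]
top bushing 0.51 [486. -57.  26.] [285. 242.]
top foot 0.4 [ 565. -111.   93.] [311. 204.]
top paddle 0.7 [ 578. -233.  113.] [371. 198.]
side fixture 0.9 [553. -44.  -0.] [286. 280.]
side fixture 0.42 [ 562. -111.   91.] [296. 218.]
side table_axis 0.59 [557. -43.  32.] [284. 264.]
side table_post 0.67 [545.  31.  86.] [274. 260.]
side bushing 0.89 [485. -52.  35.] [325. 269.]
side foot 0.56 [ 562. -112.   91.] [296. 218.]
side paddle 0.81 [ 580. -228.  115.] [309. 181.]
0.7 [[0.9, 0.44, 0.0], [0.44, -0.9, -0.0], [-0.0, 0.0, -1.0]]
```

```bash
python3 -c "
import cv2,numpy as np
a=cv2.imread('pics/top0.png');b=cv2.imread('pics/side0.png')
cv2.imwrite('pics/both.png',cv2.resize(np.vstack([a,b]),(400,600)))" ; ls pics
```

```text
both.png
side0.png
top0.png
```

View pics/top0.png

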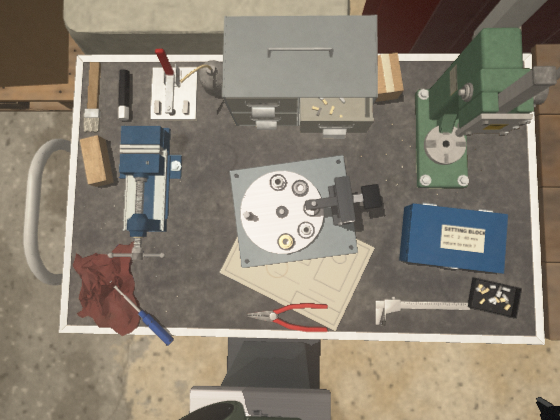

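View pics/side0.png

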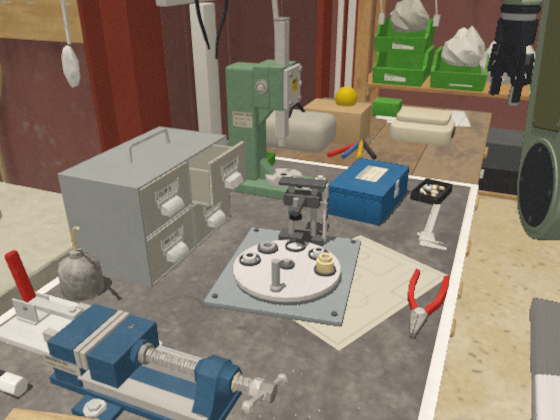

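The views agree. The brass bushing is at about (285,242) in the top view, 90° clockwise of the foot at (311,204). The post is at (250,216) and the paddle at (371,198). The axis is near (555,-46), with fixture +y ≈ (-0.13, 0.99). The table therefore needs +90°, which takes the post from (545,29) to about (481,-56). I'll move above the post with the closing line tangential.

{"method": "arm_command", "body": {
  "increments": [0.025, 0.045, 0, 0.104, 0.05, 0.09, 0, 0.208, 0.075, 0.135, 0, 0.312, 0.1, 0.18, 0, 0.416, 0.125, 0.225, 0, 0.52],
  "fingers": 0.05,
  "grip_force": 20
}}

```text
time: 1.32
eef_pos: [377.2, -290.7, 242.6]
tool_rot: [[0.56, 0.828, 0.001], [0.828, -0.56, -0.001], [-0.0, 0.001, -1.0]]
wrist_force: [0.8, -0.5, 0.8]
grip_width: 50.1
finger_force: 0.0
```

{"method": "arm_command", "body": {
  "increments": [0.025, 0.045, 0, 0.104, 0.05, 0.09, 0, 0.208, 0.075, 0.135, 0, 0.312, 0.1, 0.18, 0, 0.416, 0.125, 0.225, 0, 0.52]
}}

```text
time: 1.95
eef_pos: [502.3, -65.5, 242.6]
tool_rot: [[0.074, 0.997, 0.001], [0.997, -0.074, -0.0], [-0.0, 0.001, -1.0]]
wrist_force: [0.1, -0.6, 0.2]
grip_width: 49.9
finger_force: 0.0
```

{"method": "arm_command", "body": {
  "increments": [0.022, 0.045, 0, 0.104, 0.043, 0.096, 0, 0.206, 0.043, 0.096, 0, 0.206]
}}

```text
time: 2.33
eef_pos: [545.3, 32.3, 242.3]
tool_rot: [[-0.133, 0.991, 0.001], [0.991, 0.133, 0.001], [0.001, 0.001, -1.0]]
wrist_force: [-0.1, 0.1, 0.4]
grip_width: 49.8
finger_force: 0.0
```

```bash
python3 - <<'E'
from h import *
p=grab_frame("wrist"); save(p,"w1.png")
for q in ["table_axis","table_post","bushing","foot","paddle"]:
    for d in landmark_of(q,p)[:1]:
        w=W(p,d["point"]); print(q,round(d["confidence"],2),w.round(0),px(p,w))
s=state(); print(s["time"],s["eef_pos"],s["grip_width"],np.array(s["tool_rot"]).round(2).tolist())
print(px(p,[545,29,85]))
E
```

```text
table_axis 0.76 [555. -44.  29.] [282. 259.]
table_post 0.83 [548.  27.  85.] [286. 203.]
bushing 0.57 [487. -55.  28.] [213. 260.]
foot 0.87 [ 561. -117.   90.] [278. 362.]
2.625 [544.20223319  27.69029434 242.28902123] 49.80580061541102 [[-0.13, 0.99, -0.0], [0.99, 0.13, -0.0], [-0.0, -0.0, -1.0]]
[282. 200.]
```

View pics/w1.png

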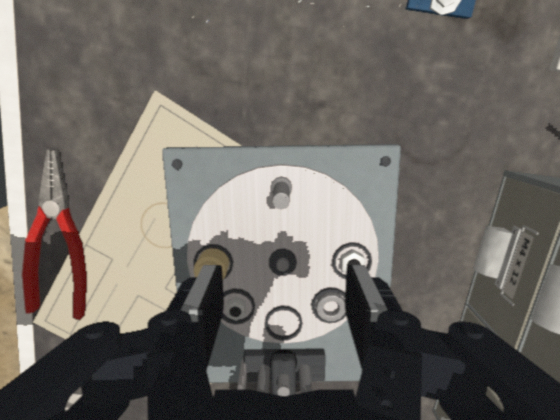

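The wrist view shows the post top at (281,200), where (545,29,85) projects, and the bushing at (212,261), so the estimates hold. I'll descend around the post and grip it.

{"method": "arm_command", "body": {
  "increments": [0, 0.001, -0.04, 0, 0, 0.001, -0.085, 0, 0, 0.001, -0.13, 0, 0, 0.001, -0.165, 0, 0, 0.001, -0.179, 0]
}}

```text
time: 3.25
eef_pos: [542.6, 29.0, 61.1]
tool_rot: [[-0.126, 0.992, -0.004], [0.992, 0.126, 0.0], [0.001, -0.004, -1.0]]
wrist_force: [-0.3, -0.4, 0.1]
grip_width: 50.0
finger_force: 0.0
```

{"method": "arm_command", "body": {
  "increments": [0, 0, 0, 0, 0, 0, 0, 0, 0, 0, 0, 0, 0, 0, 0, 0],
  "fingers": 0.008,
  "grip_force": 20
}}

```text
time: 3.75
eef_pos: [545.9, 29.6, 65.0]
tool_rot: [[-0.128, 0.992, 0.003], [0.992, 0.128, -0.001], [-0.001, 0.003, -1.0]]
wrist_force: [-0.7, -1.8, 4.9]
grip_width: 12.4
finger_force: 22.0
```

```bash
python3 - <<'E'
from h import *
s=state(); print(s["time"],s["eef_pos"],s["grip_width"],s["wrist_force"],s["finger_force"])
# arc about axis
c=np.array([554.5,-46]); r=s["eef_pos"][:2]-c; print(np.hypot(*r))
for a in range(0,97,6):
    t=np.radians(a); R=np.array([[np.cos(t),-np.sin(t)],[np.sin(t),np.cos(t)]])
    print(a,((R@r-r)/1000).round(4),t.round(4))
E
```

```text
3.75 [545.93004219  29.55220487  65.01779316] 12.446921047243697 [-0.67351313 -1.79479189  4.86939013] 22.04496055841446
76.0367005994419
0 [0. 0.] 0.0
6 [-0.0079 -0.0013] 0.1047
12 [-0.0155 -0.0034] 0.2094
18 [-0.0229 -0.0063] 0.3142
24 [-0.03 -0.01] 0.4189
30 [-0.0366 -0.0144] 0.5236
36 [-0.0428 -0.0195] 0.6283
42 [-0.0484 -0.0251] 0.733
48 [-0.0533 -0.0314] 0.8378
54 [-0.0576 -0.0381] 0.9425
60 [-0.0611 -0.0452] 1.0472
66 [-0.0639 -0.0527] 1.1519
72 [-0.0659 -0.0604] 1.2566
78 [-0.0671 -0.0682] 1.3614
84 [-0.0675 -0.0762] 1.4661
90 [-0.067  -0.0841] 1.5708
96 [-0.0657 -0.092 ] 1.6755
```

{"method": "arm_command", "body": {
  "increments": [-0.008, -0.0013, 0, 0.105, -0.0155, -0.0034, 0, 0.209, -0.023, -0.0063, 0, 0.314, -0.03, -0.01, 0, 0.419, -0.0366, -0.0144, 0, 0.524]
}}

```text
time: 4.38
eef_pos: [509.6, 15.2, 65.0]
tool_rot: [[-0.61, 0.793, 0.004], [0.793, 0.61, -0.001], [-0.003, 0.003, -1.0]]
wrist_force: [0.5, -1.1, 4.1]
grip_width: 12.5
finger_force: 22.1
```

{"method": "arm_command", "body": {
  "increments": [-0.0062, -0.0051, 0, 0.105, -0.0118, -0.0107, 0, 0.209, -0.0167, -0.017, 0, 0.314, -0.021, -0.0237, 0, 0.419, -0.0245, -0.0308, 0, 0.524]
}}

```text
time: 5.0
eef_pos: [485.5, -15.3, 65.0]
tool_rot: [[-0.924, 0.382, 0.005], [0.382, 0.924, 0.0], [-0.005, 0.002, -1.0]]
wrist_force: [1.5, 1.8, 2.7]
grip_width: 12.6
finger_force: 22.0
```

{"method": "arm_command", "body": {
  "increments": [-0.0028, -0.0075, 0, 0.105, -0.0048, -0.0152, 0, 0.209, -0.006, -0.023, 0, 0.314, -0.0064, -0.031, 0, 0.419, -0.0059, -0.0389, 0, 0.524]
}}

```text
time: 5.62
eef_pos: [480.0, -54.6, 65.0]
tool_rot: [[-0.991, -0.132, 0.006], [-0.132, 0.991, -0.001], [-0.006, -0.001, -1.0]]
wrist_force: [3.2, 1.8, 2.0]
grip_width: 12.3
finger_force: 21.9
```

{"method": "arm_command", "body": {
  "increments": [0, 0, 0, 0, 0, 0, 0, 0]
}}

```text
time: 5.88
eef_pos: [480.0, -54.4, 65.0]
tool_rot: [[-0.992, -0.127, 0.005], [-0.127, 0.992, -0.001], [-0.005, -0.002, -1.0]]
wrist_force: [3.1, 1.5, 6.0]
grip_width: 12.5
finger_force: 22.2
```

```bash
python3 - <<'E'
from h import *
s=state(); print(s["time"],s["eef_pos"],s["grip_width"],s["wrist_force"],s["finger_force"])
p=grab_frame("side"); save(p,"side1.png")
for q in ["table_post","bushing","foot"]:
    for d in landmark_of(q,p)[:1]:
        w=W(p,d["point"]); print(q,round(d["confidence"],2),w.round(0),px(p,w))
E
```

```text
5.875 [480.01745011 -54.3532694   64.99940188] 12.455813830615723 [3.06063067 1.54614654 6.01324538] 22.221075296401978
table_post 0.89 [481. -51.  82.] [328. 246.]
bushing 0.55 [ 564. -107.   34.] [294. 246.]
foot 0.75 [ 564. -109.   36.] [294. 244.]
```

The table is at about 90°. I'll release the post and rise.

{"method": "arm_command", "body": {
  "increments": [0, 0, 0, 0, 0, 0, 0, 0, 0, 0, 0, 0, 0, 0, 0, 0],
  "fingers": 0.04
}}

```text
time: 6.58
eef_pos: [477.0, -54.0, 62.9]
tool_rot: [[-0.992, -0.129, -0.001], [-0.129, 0.992, 0.0], [0.001, 0.0, -1.0]]
wrist_force: [-0.4, 0.2, -0.9]
grip_width: 40.1
finger_force: 0.0
```

{"method": "arm_command", "body": {
  "increments": [0, 0, 0.03, 0, 0, 0, 0.07, 0, 0, 0, 0.11, 0, 0, 0, 0.14, 0, 0, 0, 0.15, 0]
}}

```text
time: 7.2
eef_pos: [478.7, -54.5, 215.4]
tool_rot: [[-0.992, -0.129, 0.004], [-0.129, 0.992, -0.001], [-0.004, -0.002, -1.0]]
wrist_force: [0.6, -1.1, -0.3]
grip_width: 40.1
finger_force: 0.0
```

```bash
python3 - <<'E'
from h import *
s=state(); print(s["time"],s["eef_pos"],s["grip_width"])
for n in ["side","top"]:
    p=grab_frame(n); save(p,n+"2.png")
    for q in ["table_post","bushing","foot","paddle"]:
        for d in landmark_of(q,p)[:1]:
            w=W(p,d["point"]); print(n,q,round(d["confidence"],2),w.round(0),px(p,w))
    if n=="side": cv2.imwrite("pics/s2c.png",cv2.resize(p["frame"][140:340,190:390,::-1],(600,600),interpolation=cv2.INTER_CUBIC))
E
```

```text
7.2 [478.68086925 -54.51875104 215.37188453] 40.12424696429335
side table_post 0.58 [477. -52.  84.] [331. 245.]
side bushing 0.52 [ 562. -108.   33.] [295. 246.]
side foot 0.49 [ 561. -110.   91.] [296. 218.]
side paddle 0.79 [ 577. -231.  114.] [311. 181.]
top bushing 0.44 [ 564. -115.   28.] [311. 207.]
top foot 0.41 [ 563. -112.   94.] [311. 205.]
top paddle 0.92 [ 578. -233.  114.] [371. 198.]
```

View pics/s2c.png

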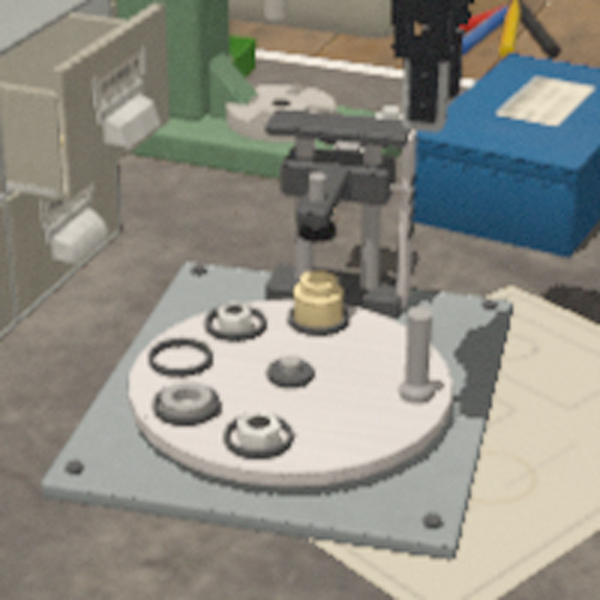

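The crop shows the brass bushing at (318,300), directly below the foot at (318,225), with the post free at (418,350). Next I'll go above the paddle with the fingers shut.

{"method": "arm_command", "body": {
  "increments": [0.025, -0.044, 0, 0, 0.05, -0.088, 0, 0, 0.075, -0.132, 0, 0, 0.101, -0.177, 0, 0, 0.101, -0.177, 0, 0],
  "fingers": 0,
  "grip_force": 40
}}

```text
time: 8.32
eef_pos: [579.4, -234.5, 212.1]
tool_rot: [[-0.992, -0.125, -0.0], [-0.125, 0.992, -0.0], [0.0, -0.0, -1.0]]
wrist_force: [0.3, 0.0, -0.4]
grip_width: 0.4
finger_force: 0.0
```

{"method": "arm_command", "body": {
  "increments": [0, 0, -0.03, 0, 0, 0, -0.055, 0, 0, 0, -0.07, 0, 0, 0, -0.075, 0, 0, 0, -0.075, 0]
}}

```text
time: 8.95
eef_pos: [578.7, -231.0, 138.7]
tool_rot: [[-0.992, -0.129, 0.0], [-0.129, 0.992, -0.0], [-0.0, -0.0, -1.0]]
wrist_force: [0.3, -0.2, 0.7]
grip_width: 0.3
finger_force: 0.0
```

```bash
python3 - <<'E'
from h import *
s=state(); print(s["time"],s["eef_pos"],s["grip_width"],s["wrist_force"])
p=grab_frame("side"); cv2.imwrite("pics/s3c.png",cv2.resize(p["frame"][110:310,210:410,::-1],(600,600),interpolation=cv2.INTER_CUBIC))
for q in ["foot","paddle","bushing"]:
    for d in landmark_of(q,p)[:1]:
        w=W(p,d["point"]); print(q,round(d["confidence"],2),w.round(0),px(p,w))
E
```

```text
8.95 [ 578.73830909 -230.9767725   138.66460921] 0.27529056315269146 [ 0.34618901 -0.16851992  0.72158973]
foot 0.52 [ 563. -112.   88.] [296. 219.]
paddle 0.71 [ 580. -228.  116.] [309. 181.]
bushing 0.68 [ 565. -110.   37.] [294. 244.]
```

View pics/s3c.png

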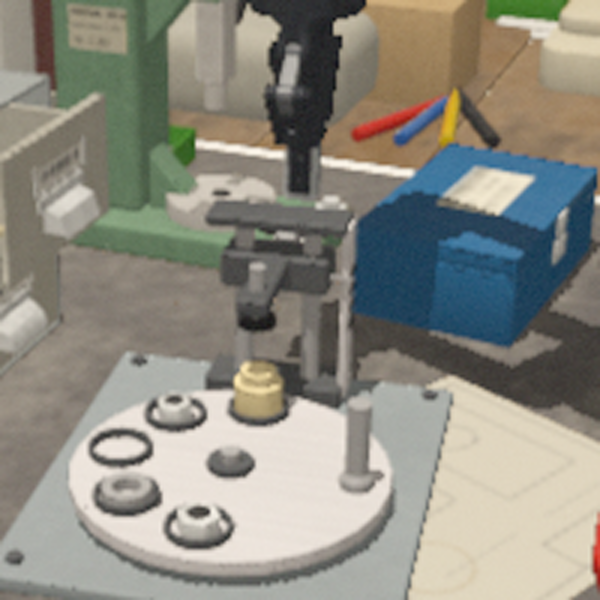

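The fingers at (303,180) in the crop are over the paddle behind the cap, and the foot is up at (258,318). I'll press in small steps and watch the force.

{"method": "arm_command", "body": {
  "increments": [0, 0, -0.005, 0, 0, 0, -0.01, 0, 0, 0, -0.014, 0, 0, 0, -0.016, 0, 0, 0, -0.016, 0]
}}

```text
time: 9.78
eef_pos: [578.4, -231.1, 123.0]
tool_rot: [[-0.992, -0.129, -0.001], [-0.129, 0.992, 0.0], [0.0, 0.0, -1.0]]
wrist_force: [-2.9, 1.4, 5.8]
grip_width: -0.1
finger_force: 2.9
```

{"method": "arm_command", "body": {
  "increments": [0, 0, -0.003, 0, 0, 0, -0.003, 0]
}}

```text
time: 10.02
eef_pos: [578.4, -231.1, 119.6]
tool_rot: [[-0.992, -0.129, -0.0], [-0.129, 0.992, 0.0], [0.0, 0.0, -1.0]]
wrist_force: [-1.7, 0.9, 4.6]
grip_width: -0.1
finger_force: 2.1
```

{"method": "arm_command", "body": {
  "increments": [0, 0, -0.003, 0, 0, 0, -0.003, 0]
}}

```text
time: 10.28
eef_pos: [578.6, -231.2, 115.9]
tool_rot: [[-0.992, -0.129, 0.0], [-0.129, 0.992, -0.0], [-0.0, -0.0, -1.0]]
wrist_force: [-0.0, 1.0, 2.5]
grip_width: -0.2
finger_force: 1.4
```

{"method": "arm_command", "body": {
  "increments": [0, 0, -0.003, 0, 0, 0, -0.003, 0]
}}

```text
time: 10.52
eef_pos: [578.7, -231.3, 113.4]
tool_rot: [[-0.992, -0.129, 0.0], [-0.129, 0.992, -0.0], [-0.0, -0.0, -1.0]]
wrist_force: [-2.3, 0.9, 5.4]
grip_width: -0.1
finger_force: 2.7
```

{"method": "arm_command", "body": {
  "increments": [0, 0, -0.003, 0, 0, 0, -0.003, 0]
}}

```text
time: 10.78
eef_pos: [578.7, -231.3, 110.8]
tool_rot: [[-0.992, -0.129, 0.0], [-0.129, 0.992, -0.0], [-0.0, -0.0, -1.0]]
wrist_force: [-2.4, 1.4, 7.1]
grip_width: 0.1
finger_force: 3.5
```

{"method": "arm_command", "body": {
  "increments": [0, 0, -0.003, 0, 0, 0, -0.003, 0]
}}

```text
time: 11.02
eef_pos: [578.6, -231.2, 107.4]
tool_rot: [[-0.992, -0.129, 0.0], [-0.129, 0.992, -0.0], [-0.0, -0.0, -1.0]]
wrist_force: [-1.1, 0.5, 4.9]
grip_width: -0.4
finger_force: 2.4
```

{"method": "arm_command", "body": {
  "increments": [0, 0, -0.003, 0, 0, 0, -0.003, 0]
}}

```text
time: 11.28
eef_pos: [578.7, -231.2, 104.1]
tool_rot: [[-0.992, -0.129, 0.0], [-0.129, 0.992, -0.0], [-0.0, -0.0, -1.0]]
wrist_force: [-1.6, 0.5, 4.2]
grip_width: 0.2
finger_force: 2.0
```

{"method": "arm_command", "body": {
  "increments": [0, 0, -0.002, 0, 0, 0, -0.002, 0]
}}

```text
time: 11.52
eef_pos: [578.7, -231.2, 102.4]
tool_rot: [[-0.992, -0.129, 0.0], [-0.129, 0.992, -0.0], [-0.0, -0.0, -1.0]]
wrist_force: [-2.8, 1.4, 6.4]
grip_width: 0.1
finger_force: 2.7
```

{"method": "arm_command", "body": {
  "increments": [0, 0, -0.002, 0, 0, 0, -0.002, 0]
}}

```text
time: 11.78
eef_pos: [578.7, -231.3, 100.8]
tool_rot: [[-0.992, -0.129, 0.0], [-0.129, 0.992, -0.0], [-0.0, -0.0, -1.0]]
wrist_force: [-1.8, 0.5, 7.2]
grip_width: 0.2
finger_force: 3.6
```

{"method": "arm_command", "body": {
  "increments": [0, 0, -0.002, 0, 0, 0, -0.002, 0]
}}

```text
time: 12.02
eef_pos: [578.7, -231.3, 99.1]
tool_rot: [[-0.992, -0.129, 0.0], [-0.129, 0.992, -0.0], [-0.0, -0.0, -1.0]]
wrist_force: [-3.5, 1.3, 8.2]
grip_width: 0.1
finger_force: 4.1
```

{"method": "arm_command", "body": {
  "increments": [0, 0, -0.002, 0, 0, 0, -0.002, 0]
}}

```text
time: 12.28
eef_pos: [578.7, -231.2, 97.0]
tool_rot: [[-0.992, -0.129, 0.0], [-0.129, 0.992, -0.0], [-0.0, -0.0, -1.0]]
wrist_force: [-2.3, 0.2, 7.5]
grip_width: 0.0
finger_force: 3.7
```

```bash
python3 - <<'E'
from h import *
s=state(); print(s["time"],s["eef_pos"],s["wrist_force"])
p=grab_frame("side"); cv2.imwrite("pics/s4c.png",cv2.resize(p["frame"][160:280,240:360,::-1],(600,600),interpolation=cv2.INTER_CUBIC))
for q in ["foot","paddle"]:
    for d in landmark_of(q,p)[:1]:
        w=W(p,d["point"]); print(q,round(d["confidence"],2),w.round(0),px(p,w))
E
```

```text
12.275 [ 578.69392657 -231.22985276   96.99729896] [-2.34812576  0.2064509   7.48857012]
foot 0.5 [ 564. -112.   61.] [295. 232.]
paddle 0.68 [ 579. -230.   89.] [309. 193.]
```

View pics/s4c.png

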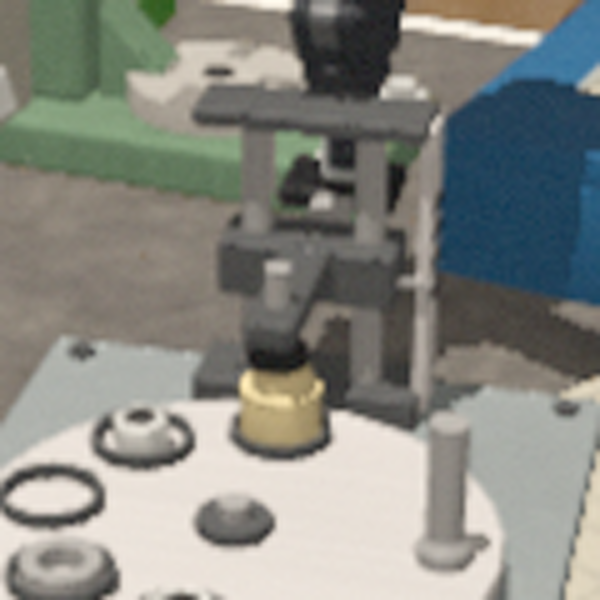

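The crop shows the foot at (280,352), just reaching the bushing top at (283,375), so the lever is at about 29–30 mm. I'll continue in fine steps to the third click.

{"method": "arm_command", "body": {
  "increments": [0, 0, -0.001, 0, 0, 0, -0.002, 0, 0, 0, -0.002, 0]
}}

```text
time: 12.8
eef_pos: [578.7, -231.2, 94.9]
tool_rot: [[-0.992, -0.129, 0.0], [-0.129, 0.992, -0.0], [-0.0, -0.0, -1.0]]
wrist_force: [-2.7, 1.3, 7.4]
grip_width: 0.3
finger_force: 3.6
```

{"method": "arm_command", "body": {
  "increments": [0, 0, -0.001, 0, 0, 0, -0.001, 0]
}}

```text
time: 13.05
eef_pos: [578.7, -231.3, 94.2]
tool_rot: [[-0.992, -0.129, 0.0], [-0.129, 0.992, -0.0], [-0.0, -0.0, -1.0]]
wrist_force: [-2.8, 0.3, 8.5]
grip_width: 0.2
finger_force: 4.2
```

{"method": "arm_command", "body": {
  "increments": [0, 0, -0.001, 0, 0, 0, -0.001, 0]
}}

```text
time: 13.3
eef_pos: [578.7, -231.3, 93.2]
tool_rot: [[-0.992, -0.129, 0.0], [-0.129, 0.992, -0.0], [-0.0, -0.0, -1.0]]
wrist_force: [-2.1, 2.3, 7.6]
grip_width: -0.2
finger_force: 4.1
```

{"method": "arm_command", "body": {
  "increments": [0, 0, -0.001, 0, 0, 0, -0.001, 0]
}}

```text
time: 13.55
eef_pos: [578.7, -231.3, 92.3]
tool_rot: [[-0.992, -0.129, 0.0], [-0.129, 0.992, -0.0], [-0.0, -0.0, -1.0]]
wrist_force: [-2.8, 1.0, 9.3]
grip_width: -0.0
finger_force: 4.3
```

{"method": "arm_command", "body": {
  "increments": [0, 0, -0.001, 0, 0, 0, -0.001, 0]
}}

```text
time: 13.8
eef_pos: [578.7, -231.3, 91.4]
tool_rot: [[-0.992, -0.129, 0.0], [-0.129, 0.992, -0.0], [-0.0, -0.0, -1.0]]
wrist_force: [-2.6, 1.4, 9.5]
grip_width: -0.2
finger_force: 4.7
```

```bash
python3 - <<'E'
from h import *
s=state(); print(s["time"],s["eef_pos"],s["wrist_force"])
p=grab_frame("side")
cv2.imwrite("pics/s5c.png",cv2.resize(p["frame"][170:245,280:355,::-1],(600,600),interpolation=cv2.INTER_CUBIC))
for q in ["foot","paddle"]:
    for d in landmark_of(q,p)[:1]:
        w=W(p,d["point"]); print(q,round(d["confidence"],2),w.round(0),px(p,w))
E
```

```text
13.8 [ 578.72820886 -231.25031131   91.41959928] [-2.62600409  1.37065303  9.47729007]
foot 0.56 [ 565. -113.   60.] [295. 232.]
paddle 0.58 [ 582. -227.   84.] [308. 196.]
```

View pics/s5c.png

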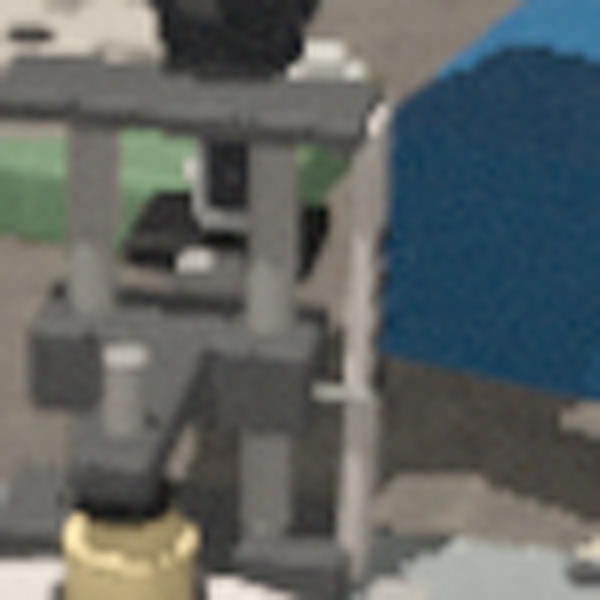

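The foot is seated on the bushing. The force peaks put the clicks near TCP z 114, 102 and 90, which agrees with contact height minus 36 mm. I need about 1.4 mm more.

{"method": "arm_command", "body": {
  "increments": [0, 0, -0.001, 0, 0, 0, -0.001, 0, 0, 0, -0.001, 0]
}}

```text
time: 14.32
eef_pos: [578.7, -231.3, 90.6]
tool_rot: [[-0.992, -0.129, 0.0], [-0.129, 0.992, -0.0], [-0.0, -0.0, -1.0]]
wrist_force: [-4.4, 2.0, 9.9]
grip_width: -0.2
finger_force: 5.2
```

{"method": "arm_command", "body": {
  "increments": [0, 0, -0.0005, 0, 0, 0, -0.0005, 0, 0, 0, -0.0005, 0, 0, 0, -0.0005, 0]
}}

```text
time: 14.82
eef_pos: [578.7, -231.3, 90.3]
tool_rot: [[-0.992, -0.129, 0.0], [-0.129, 0.992, -0.0], [-0.0, -0.0, -1.0]]
wrist_force: [-3.0, 1.9, 11.2]
grip_width: -0.0
finger_force: 5.4
```

```bash
python3 - <<'E'
from h import *
for i in range(4):
    p=grab_frame("side" if i%2 else "top"); s=state(); print(s["time"],s["eef_pos"][2],s["wrist_force"][2])
    for q in ["foot","paddle","bushing","table_post"]:
        for d in landmark_of(q,p)[:1]:
            print(q,round(d["confidence"],2),W(p,d["point"]).round(1))
E
```

```text
14.875 90.26896118445107 10.638277766225064
foot 0.42 [ 563.6 -112.1   63.9]
paddle 0.8 [ 579.1 -234.5   81.7]
bushing 0.5 [ 562.2 -112.3   29.1]
table_post 0.74 [480.3 -54.1  86.3]
15.125 90.24438253952414 10.60435310412317
foot 0.42 [ 566.  -112.7   55.7]
paddle 0.73 [ 581.  -228.4   80.7]
bushing 0.64 [ 567.6 -112.4   34.5]
table_post 0.7 [478.  -51.9  80.4]
15.375 90.25396423246326 11.2696773230012
foot 0.38 [ 561.6 -111.6   65.6]
paddle 0.67 [ 578.6 -232.3   80.8]
bushing 0.39 [ 564.  -112.6   28. ]
table_post 0.65 [478.4 -51.7  86.1]
15.625 90.2452097613246 9.879302182337177
foot 0.38 [ 563.9 -110.7   60. ]
paddle 0.61 [ 581.4 -228.4   80.6]
bushing 0.57 [ 563.  -108.7   33.9]
table_post 0.78 [479.9 -51.6  83. ]
```

{"method": "arm_command", "body": {
  "increments": [0, 0, -0.0005, 0, 0, 0, -0.0005, 0, 0, 0, -0.0005, 0, 0, 0, -0.0005, 0]
}}

```text
time: 16.32
eef_pos: [578.7, -231.3, 89.9]
tool_rot: [[-0.992, -0.129, 0.0], [-0.129, 0.992, -0.0], [-0.0, -0.0, -1.0]]
wrist_force: [-5.0, 1.1, 10.7]
grip_width: -0.3
finger_force: 5.7
```

```bash
python3 - <<'E'
from h import *
s=state(); print(s["eef_pos"],s["wrist_force"]); print(finish_job())
E
```

```text
[ 578.72886491 -231.26277643   89.88349883] [-4.95532587  1.10827195 10.72700785]
the job is handed in; nothing more can be done
None
```

The job is handed in with no verdict returned: I turned the table +90° so the bushing stands under the foot, let go of the post, and am holding the paddle down about 36 mm at about 11 N; I judged the third click from force and height, as the scale marks were not readable.

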